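# Roll the pipe offcut and the bearing up their gutters into the bays

## Task

With the fingertips, gently push the pipe offcut up its sloped gutter and over the crest, so that it lies in the little bay against the stop and cannot roll back; do the same with the bearing in the other, narrower gutter, in whichever order you like. Only push them: do not squeeze or lift either part, leave the other things on the bench where they are, and finish with the hand clear.

Things in the scene. Friction and masses are not known exactly. Their poses are not given: they have to be found in the camera images.
- pipe: Steel pipe offcut, dia 60 mm, 50 mm long, about 0.34 kg, lying ACROSS the wide gutter at its low end, so that it rolls along it. Origin at its centre; y is its axis, x and z turn as it rolls. At the start its centre is at x=-132, z=48 mm in the gutter's frame. Rolls back down by itself anywhere below the crest.
- pipe_gutter: The WIDE aluminium gutter, for the pipe. Fixed. Origin on the table, near mid-length; x points UPHILL along it, z up. In mm: low-end lip: inner face x=-150, top z=24; floor z=16 at x=-150, rising 7 deg to the crest at x=70, z=43, then falling 8 deg (the bay) to z=34 at the stop's face x=136 (stop top z=76). Side walls 12 above the floor, 3 thick, 54 apart inside.
- pipe_home (a point): Point in the pipe gutter where the pipe's centre is when it lies home in the bay against the stop (x=106, z=68 mm in the gutter's frame); axes as the gutter's.
- bearing: Ball bearing on its rim, outside dia 62 mm, 18 mm wide, about 0.22 kg, at the low end of the narrow gutter; rolls along it as one piece. Origin at its centre; y is its axis, x and z turn as it rolls. At the start its centre is at x=-132, z=50 mm in the gutter's frame. Rolls back down by itself anywhere below the crest.
- bearing_gutter: The NARROW aluminium gutter, for the bearing. Fixed. Origin on the table, near mid-length; x points UPHILL along it, z up. In mm: low-end lip: inner face x=-150, top z=24; floor z=16 at x=-150, rising 7 deg to the crest at x=70, z=43, then falling 8 deg (the bay) to z=34 at the stop's face x=136 (stop top z=76). Side walls 12 above the floor, 3 thick, 22 apart inside.
- bearing_home (a point): Point in the bearing gutter where the bearing's centre is when it stands home in the bay against the stop (x=105, z=69 mm in the gutter's frame); axes as the gutter's.
- socket: Bystander, to be left alone: deep socket standing on end between the two gutters, dia 22, 38 high (mm). Origin at the middle of its underside.
- spare_bearing: Bystander, to be left alone: a smaller bearing (dia 52, 15 thick) lying flat on the table beyond the gutters (mm). Origin at the middle of its underside.
- spare_pipe: Bystander, to be left alone: a thinner, longer pipe offcut (dia 48, 75 high) standing on end on the table beyond the gutters (mm). Origin at the middle of its underside.
- screw_jar: Bystander, to be left alone: closed jar, dia 68, 85 high, to the right of the gutters (mm). Origin at the middle of its underside.
- screwdriver: Bystander, to be left alone: screwdriver lying on the table to the right of the gutters, along its own x.
- spanner: Bystander, to be left alone: flat spanner lying on the far right of the table, along its own x.
- tape_measure: Bystander, to be left alone: tape measure, 70 x 34 x 66 high, to the left of the gutters (mm). Origin at the middle of its underside.
Things that resemble listed ones, but are neither listed nor needed, are in the scene too. What is shaped like the bearing but brown or green is not meant.

How it is judged:
At the end, for the whole second after the job is handed in: The pipe's centre and the bearing's centre are each within 6 mm of their home points (lying in the bay against the stop), axes across their gutters within 0.2 rad, at rest (under 20 mm/s) (distance between pipe and pipe_home below 0.006 m and distance between bearing and bearing_home below 0.006 m and angle between the y axis of pipe and the y axis of pipe_gutter, either way round below 0.2 rad and angle between the y axis of bearing and the y axis of bearing_gutter, either way round below 0.2 rad and linear speed of each of pipe, bearing below 0.02 m/s); the robot touches nothing.
It fails at once if the pipe is lifted more than about 12 mm off its gutter (z of pipe in the frame of pipe_gutter above 0.0852 m or (x of pipe in the frame of pipe_gutter below -0.03 m and z of pipe in the frame of pipe_gutter above 0.0729 m)).
It fails at once if the bearing is lifted more than about 12 mm off its gutter (z of bearing in the frame of bearing_gutter above 0.0862 m or (x of bearing in the frame of bearing_gutter below -0.03 m and z of bearing in the frame of bearing_gutter above 0.0739 m)).
It fails at once if a part is squeezed or rammed (fingers press on it with more than 30 N) (contact force between the fingers and pipe above 30 N or contact force between the fingers and bearing above 30 N).
It fails at once if a bystander is moved more than 30 mm (distance of any of socket, spare_bearing, spare_pipe, screw_jar, screwdriver, spanner, tape_measure from where it was at the start of the episode above 0.03 m).
It also fails if it takes over 58 s, if anything falls off the work surface, if the arm or the gripper's body presses on something with over 40 N, if the wrist force passes 120 N, or if a joint passes its speed limit or range.

## Robot

A 6-joint arm with a two-finger parallel gripper is mounted at the origin on the work surface. World frame = base frame: x ahead of the robot, y to its left, z up, the work surface at z = 0. Lengths are in m, angles in rad, forces in N, time in s.
With the tool pointing down it reaches from about 0.275 to 0.725 m from the base axis. Payload 5.6 kg.
Tool frame: the origin (TCP) lies at the centre of the arm's flange, where the gripper is bolted on; the fingertips stand 173 mm ahead of it and the grasp point (between the pads) lies 155 mm ahead of it (arm.grasp_offset is the distance from the TCP to the grasp point, in m); z points along the fingers, y is the line along which they close (so a half turn about z gives the same grasp; the last joint's range is limited). The gripper opens to 85 mm and grips with 20 to 120 N. Pads are 22 mm wide; open, the fingers measure 114 mm over their backs; the gripper's body (76 mm by 85 mm) begins 54 mm behind the grasp point. The pads swing forward as they close: fully open they stand 13 mm farther back than shut.
Start: joints at [-0.973, 0.255, 0.108, 0, -1.424, -0.285], TCP at [0.169, -0.523, 0.405] pointing down, gripper open.
Joint ranges: [-2.95, 2.95], [-1.21, 1.97], [-1.09, 1.5], [-2.87, 1.71], [-2.94, -0.07], [-3.05, 3.05]. Speed limits (rad/s): [2.57, 2.57, 3.14, 3.14, 3.14, 3.14].

## Interface

Orientations are given as a unit quaternion [x, y, z, w].
In Python, from bench import sensors, vision, ticket, arm gives the robot as it stands.
- The arm moves only by the tool step_arm, never from a script. Its argument "rows" is a list of rows, each an object of numbers: "ax", "ay", "az": the turn, a rotation vector about the tool's x, y, z in rad; "tx", "ty", "tz": the shift along the tool's x, y, z in m; "grip": the opening, from 0 (shut) to 1 (fully open). A call has exactly 8 rows; each row shifts and turns the commanded pose from where the row before left it, along the tool's axes as they then stand; what a row does not reach is not made up. A row lasts 1/8 s, in which the tool goes at most 62.5 mm and 10.7 degrees, less where a joint would pass 70% of its speed; a pose out of reach is approached as far as the arm can. A call with a gripper value outside its range is refused whole. The fingers move at their own pace and stop on an object; "newtons" is the grip in N (left out, the last holds). Time passes only in rows, so rows that do not move let the fingers close, or fill a call up. It gives the time, the measured TCP pose, the force, the opening and the grip force at its end, in the units of the state.
- sensors.state(): the state, without advancing time (a new reading comes with each control period).
- vision.capture(name): name is "scene" or "top" or "wrist"; returns the picture (480x640x3 uint8, red, green, blue); there is no depth.
- vision.calibration(name): a dict with "fovy" (degrees; the focal length in pixels is half the picture's height over the tangent of half this angle, whatever the lens; pixels are square), "cx", "cy" (the principal point, pixels), "camera_from_world" (4x4, takes a point from world to camera coordinates). Camera axes: x right, y down, z forward; pixel columns grow to the right and rows downward; lengths in m; the calibration is good to about 2 mm. The wrist camera is an equidistant fisheye: a pixel r from the principal point sees the ray r / f radians off the axis. A picture is of the moment at which its call begins: read the wrist's pose just before it. calibration takes no time and is no camera call; for the wrist camera it gives the pose at the moment of the call.
- ticket.close_job(): hands the job in; it is judged then, once.
The state is a dict: "t": time; "qpos": joint angles; "dq": joint speeds; "tau": joint torques, N m; "ee_pos": TCP position; "eef_rot": TCP orientation; "ft_force": force on the tool from outside, world axes, zero at the start; "moment": the same for the moment, N m; "gripper_width": opening from 0.0 (shut) to 1.0 (fully open); "finger_force": force on a finger pad.
Only numpy, scipy, OpenCV 4.12 (cv2) and the standard library are available. Lean on these libraries where they do the work, as an engineer would, in place of code of your own. Each camera call takes 0.05 s, during which the arm holds its last target. There are 200 camera calls.

## Working session

There is one attempt and no reset: what is moved stays moved. The work goes in short steps, Python scripts to look and compute and a tool call to move; the robot and the scene stay as the last step left them, time stands still between calls to the robot, and variables do not carry over. Pictures are saved under pics/ and viewed, at most 10 in all, crops included, and the job is handed in when it is done.

Besides the shell and the picture viewer there is one more tool, called after ">>>" as a command line: name --argument value ..., lists and objects as JSON in quotes. step_arm: Moves the arm, as the interface text tells. Its arguments: {"type":"object","properties":{"rows":{"type":"array","items":{"type":"object","properties":{"ax":{"type":"number"},"ay":{"type":"number"},"az":{"type":"number"},"tx":{"type":"number"},"ty":{"type":"number"},"tz":{"type":"number"},"grip":{"type":"number"}}}},"newtons":{"type":"number"}},"required":["rows"]}

```bash
mkdir -p pics; ls; python3 - <<'E'
from bench import sensors, vision, ticket, arm
import cv2,numpy as np
np.set_printoptions(precision=4,suppress=True)
for n in("scene","top"):
    im=vision.capture(n); cv2.imwrite(f"pics/{n}0.png",im[:,:,::-1]); c=vision.calibration(n); print(n,c["fovy"],c["cx"],c["cy"]);print(np.array(c["camera_from_world"]))
s=sensors.state(); print(s["t"],s["ee_pos"],s["eef_rot"],s["gripper_width"],arm.grasp_offset)
E
```

```text
pics
scene 48.75270075919645 325.69467121172187 238.24900744746918
[[ 0.8299  0.5577  0.0174 -0.466 ]
 [ 0.4135 -0.5938 -0.6902 -0.1937]
 [-0.3746  0.58   -0.7234  1.3989]
 [ 0.      0.      0.      1.    ]]
top 54.22467808222709 316.05542083005093 238.7588244114603
[[-0.0131 -0.9999  0.009  -0.0064]
 [-0.9984  0.0126 -0.056   0.5671]
 [ 0.0558 -0.0098 -0.9984  1.0665]
 [ 0.      0.      0.      1.    ]]
0.1 [ 0.1693 -0.5232  0.4039] [-0.1557  0.9878  0.0009 -0.0002] 0.9985735560817537 0.1547
```

View pics/top0.png

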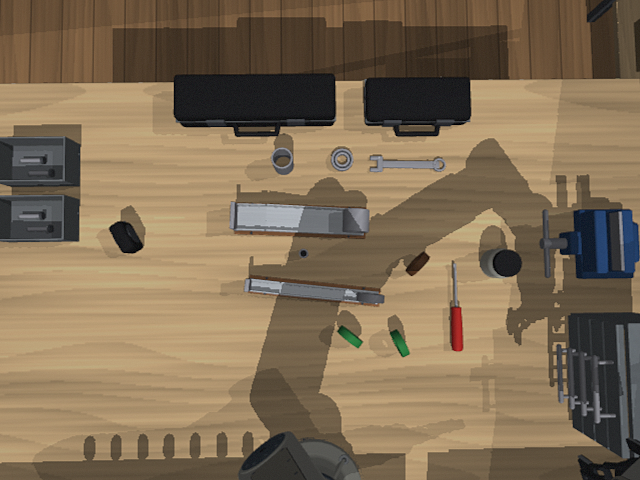

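View pics/scene0.png

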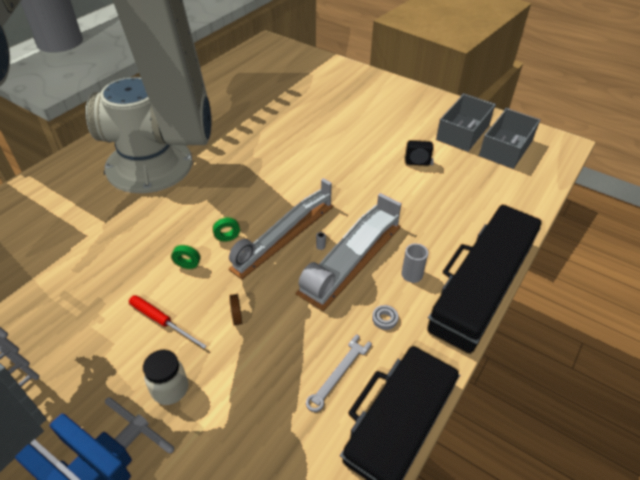

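Top view: the wide gutter runs from its stop (233,217) to its low end (368,222), and the pipe is at about (355,220). The narrow gutter runs from (247,285) to (383,297), and the grey bearing is at about (370,297).

Look-alikes:
- For the bearing: brown ring (417,263), green rings (350,336) and (400,343), and the flat spare bearing (341,159).
- For the pipe: the spare pipe (283,160).

I choose the two parts lying in the gutters.

```bash
python3 - <<'E'
import cv2
im=cv2.imread("pics/top0.png")[190:315,222:392]
cv2.imwrite("pics/crop0.png",cv2.resize(im,None,fx=4.7,fy=4.7,interpolation=cv2.INTER_CUBIC))
E
```

```text
(no output)
```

View pics/crop0.png

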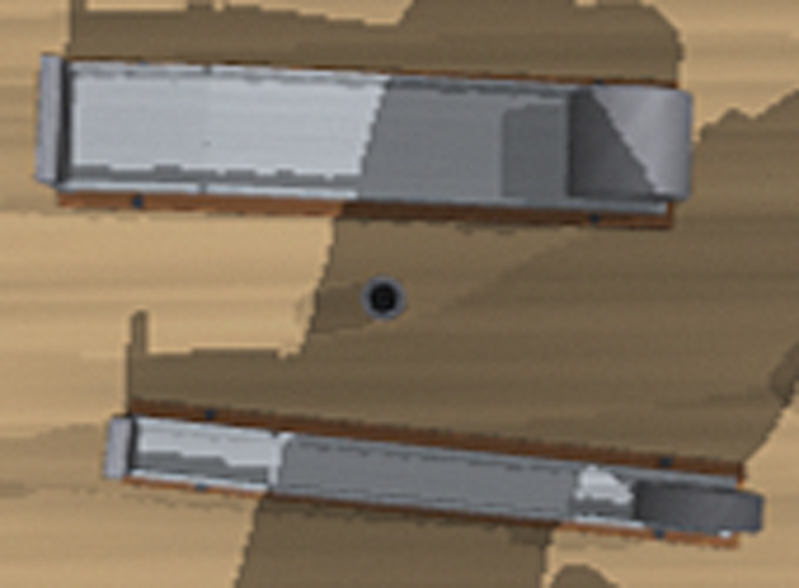

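The crop confirms it: the pipe is at crop pixel (630,142), full image (356,220). The grey bearing is at crop (699,506), full image (371,298). The stops' front top edges are centred at crop (58,121) and (129,448), and the socket is at (383,298).

```bash
cat > h.py <<'E'
import numpy as np
from bench import vision,sensors
np.set_printoptions(precision=4,suppress=True)
def ray(n,u,v,z):
    c=vision.calibration(n);f=240/np.tan(np.radians(c["fovy"]/2));M=np.array(c["camera_from_world"])
    R,t=M[:3,:3],M[:3,3];o=-R.T@t;d=R.T@np.array([(u-c["cx"])/f,(v-c["cy"])/f,1]);return o+d*(z-o[2])/d[2]
E
python3 - <<'E'
from h import *
C=lambda u,v,z:ray("top",222+u/4.7,190+v/4.7,z)
for nm,s,p,z in(("pipe",(58,121),(630,142),.048),("bear",(129,448),(699,506),.050)):
    a=C(*s,.076);b=C(*p,z);d=(a-b)[:2];L=np.linalg.norm(d);d/=L
    g=b[:2]+d*.132; g2=a[:2]-d*.136
    print(nm,"stop",a,"part",b,"L",L,"yaw",np.arctan2(d[1],d[0]),"dir",d,"origin",g,g2, "home",(g+g2)/2+d*.1055)
for nm,l in(("pipe w",[(66,58,.076),(55,184,.076),(676,87,.028),(670,200,.028)]),("b w",[(132,418,.076),(125,478,.076)]),("socket",[(383,298,.038)])):
    print(nm,*[C(*q) for q in l])
E
```

```text
pipe stop [0.6162 0.1647 0.076 ] part [ 0.6058 -0.1037  0.048 ] L 0.2686251446378462 yaw 1.5320880527102805 dir [0.0387 0.9993] origin [0.6109 0.0282] [0.6109 0.0288] home [0.615  0.1339]
bear stop [0.4644 0.1325 0.076 ] part [ 0.4324 -0.1331  0.05  ] L 0.2675679319505149 yaw 1.4507999104005957 dir [0.1197 0.9928] origin [ 0.4482 -0.0021] [ 0.4482 -0.0025] home [0.4608 0.1025]
pipe w [0.6456 0.1609 0.076 ] [0.5869 0.1662 0.076 ] [ 0.6344 -0.1286  0.028 ] [ 0.5791 -0.1246  0.028 ]
b w [0.4782 0.1311 0.076 ] [0.4507 0.1344 0.076 ]
socket [0.533  0.0154 0.038 ]
```

>>> step_arm --rows '[{"az": -0.174,"grip": 0},{"az": -0.174,"grip": 0},{"az": -0.174,"grip": 0},{"az": -0.174,"grip": 0},{"az": -0.174,"grip": 0},{"az": -0.174,"grip": 0},{"az": -0.176,"grip": 0},{"grip": 0}]' --newtons 20

```text
invalid input at $.rows[0]: expected keys ax, ay, az, tx, ty, tz, grip
```

```bash
cat >> h.py <<'E'
from scipy.spatial.transform import Rotation as Ro
G={"pipe":(np.array([.6109,.0285]),1.5321,[.048,.068]),"bear":(np.array([.4482,-.0023]),1.4508,[.050,.069])}
def go(part,gx,tipz):
    s=sensors.state();o,a,_=G[part];R=Ro.from_quat(s["eef_rot"]);p=np.array(s["ee_pos"])
    d=np.array([np.cos(a),np.sin(a)]);n=np.array([-d[1],d[0]])
    t=np.r_[o+d*gx,tipz+.173]
    X=R.as_matrix()[:,0];Z=R.as_matrix()[:,2]
    print("t",s["t"],"pos",p,"gutter x,y,tip",d@(p[:2]-o),n@(p[:2]-o),p[2]-.173,"F",np.array(s["ft_force"]),"w",s["gripper_width"])
    print("tool delta",R.inv().apply(t-p),"az to turn",(np.arctan2(X[1],X[0])-(a+np.pi)+np.pi)%(2*np.pi)-np.pi,"tilt",Z)
E
python3 -c "
from h import *
from bench import arm
go('pipe',-.19,.12);print(arm.grasp_offset)"
```

```text
t 0.1 pos [ 0.1693 -0.5232  0.4039] gutter x,y,tip -0.5683252393664412 0.41995370520285474 0.23086515115274847 F [ 0.3002 -0.4903  0.0593] w 0.9985735560817537
tool delta [-0.5245  0.2104  0.1112] az to turn -1.219350830295685 tilt [-0.0006  0.0016 -1.    ]
0.1547
```

>>> step_arm --rows '[{"ax": 0,"ay": 0,"az": -0.174,"tx": 0,"ty": 0,"tz": 0,"grip": 0},{"ax": 0,"ay": 0,"az": -0.174,"tx": 0,"ty": 0,"tz": 0,"grip": 0},{"ax": 0,"ay": 0,"az": -0.174,"tx": 0,"ty": 0,"tz": 0,"grip": 0},{"ax": 0,"ay": 0,"az": -0.174,"tx": 0,"ty": 0,"tz": 0,"grip": 0},{"ax": 0,"ay": 0,"az": -0.174,"tx": 0,"ty": 0,"tz": 0,"grip": 0},{"ax": 0,"ay": 0,"az": -0.174,"tx": 0,"ty": 0,"tz": 0,"grip": 0},{"ax": 0,"ay": 0,"az": -0.176,"tx": 0,"ty": 0,"tz": 0,"grip": 0},{"ax": 0,"ay": 0,"az": 0,"tx": 0,"ty": 0,"tz": 0,"grip": 0}]' --newtons 20

```text
t: 1.1
ee_pos: [0.1693, -0.5232, 0.4042]
eef_rot: [-0.693, 0.721, 0.0, 0.0]
ft_force: [-0.2, 0.3, -0.4]
gripper_width: 0.003
finger_force: 0.0
```

```bash
python3 -c "
from h import *
from bench import arm
go('pipe',-.21,.12);print(arm.grasp_offset)"
```

```text
t 1.1 pos [ 0.1693 -0.5232  0.4042] gutter x,y,tip -0.5683857778776894 0.41994628054709954 0.23122217786296412 F [-0.2397  0.2851 -0.4424] w 0.00312910894323002
tool delta [-0.3587 -0.4197  0.1114] az to turn -0.0008873148605337278 tilt [-0.0004  0.0009 -1.    ]
0.1547
```

>>> step_arm --rows '[{"ax": 0,"ay": 0,"az": 0,"tx": -0.036,"ty": -0.042,"tz": 0,"grip": 0},{"ax": 0,"ay": 0,"az": 0,"tx": -0.036,"ty": -0.042,"tz": 0,"grip": 0},{"ax": 0,"ay": 0,"az": 0,"tx": -0.036,"ty": -0.042,"tz": 0,"grip": 0},{"ax": 0,"ay": 0,"az": 0,"tx": -0.036,"ty": -0.042,"tz": 0,"grip": 0},{"ax": 0,"ay": 0,"az": 0,"tx": -0.036,"ty": -0.042,"tz": 0,"grip": 0},{"ax": 0,"ay": 0,"az": 0,"tx": -0.036,"ty": -0.042,"tz": 0,"grip": 0},{"ax": 0,"ay": 0,"az": 0,"tx": -0.036,"ty": -0.042,"tz": 0,"grip": 0},{"ax": 0,"ay": 0,"az": 0,"tx": -0.036,"ty": -0.042,"tz": 0,"grip": 0}]'

```text
t: 2.1
ee_pos: [0.5172, -0.2469, 0.4046]
eef_rot: [-0.692, 0.722, 0.0, -0.0]
ft_force: [1.6, -0.5, 0.1]
gripper_width: 0.002
finger_force: 0.0
```

```bash
python3 -c "
from h import *
go('pipe',-.21,.12)"
```

```text
t 2.1 pos [ 0.5172 -0.2469  0.4046] gutter x,y,tip -0.27879386514977345 0.08301562239999959 0.23158646487399875 F [ 1.5578 -0.4927  0.0973] w 0.001864710778759114
tool delta [-0.0691 -0.0828  0.1116] az to turn -0.0035594812106189977 tilt [-0.0002  0.     -1.    ]
```

>>> step_arm --rows '[{"ax": 0,"ay": 0,"az": 0,"tx": -0.023,"ty": -0.0275,"tz": 0,"grip": 0},{"ax": 0,"ay": 0,"az": 0,"tx": -0.023,"ty": -0.0275,"tz": 0,"grip": 0},{"ax": 0,"ay": 0,"az": 0,"tx": -0.023,"ty": -0.0275,"tz": 0,"grip": 0},{"ax": 0,"ay": 0,"az": 0,"tx": 0,"ty": 0,"tz": 0.03,"grip": 0},{"ax": 0,"ay": 0,"az": 0,"tx": 0,"ty": 0,"tz": 0.04,"grip": 0},{"ax": 0,"ay": 0,"az": 0,"tx": 0,"ty": 0,"tz": 0.04,"grip": 0},{"ax": 0,"ay": 0,"az": 0,"tx": 0,"ty": 0,"tz": 0.03,"grip": 0},{"ax": 0,"ay": 0,"az": 0,"tx": 0,"ty": 0,"tz": 0,"grip": 0}]'

```text
t: 3.1
ee_pos: [0.6001, -0.1823, 0.2619]
eef_rot: [-0.692, 0.722, 0.002, -0.002]
ft_force: [-0.2, 0.4, 0.3]
gripper_width: -0.005
finger_force: 0.0
```

```bash
python3 -c "
from h import *
import cv2
go('pipe',-.18,.042)
w=vision.capture('wrist');s=vision.capture('scene')[150:390,150:470]
cv2.imwrite('pics/a.png',np.hstack([cv2.resize(w,(440,330)),cv2.resize(s,(440,330))])[:,:,::-1][:, :800])"
```

```text
t 3.1 pos [ 0.6001 -0.1823  0.2619] gutter x,y,tip -0.21105252270856947 0.0026120556949940977 0.08888904831282213 F [-0.2002  0.4309  0.3334] w -0.004821056648104164
tool delta [-0.031  -0.0028  0.0469] az to turn -0.002685304222564966 tilt [-0.0062  0.0009 -1.    ]
```

View pics/a.png

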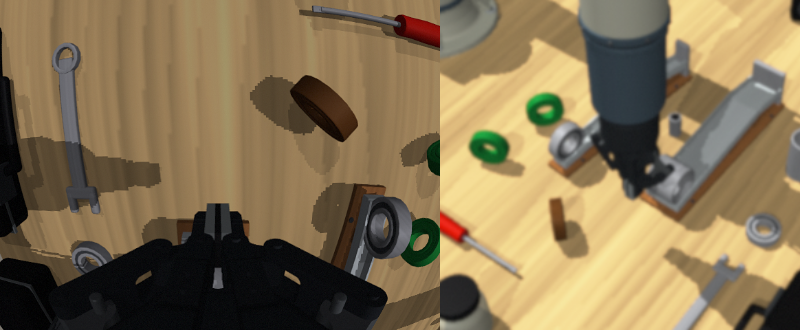

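The wrist view shows the closed fingertips at (218,210) of its half, centred over the end of the wide gutter. The scene view shows the hand just behind the pipe, with nothing in the way.

>>> step_arm --rows '[{"ax": 0,"ay": 0,"az": 0,"tx": 0,"ty": -0.003,"tz": 0.012,"grip": 0},{"ax": 0,"ay": 0,"az": 0,"tx": 0,"ty": 0,"tz": 0.012,"grip": 0},{"ax": 0,"ay": 0,"az": 0,"tx": 0,"ty": 0,"tz": 0.012,"grip": 0},{"ax": 0,"ay": 0,"az": 0,"tx": 0,"ty": 0,"tz": 0.011,"grip": 0},{"ax": 0,"ay": 0,"az": 0,"tx": -0.006,"ty": 0,"tz": 0,"grip": 0},{"ax": 0,"ay": 0,"az": 0,"tx": -0.006,"ty": 0,"tz": 0,"grip": 0},{"ax": 0,"ay": 0,"az": 0,"tx": -0.006,"ty": 0,"tz": 0,"grip": 0},{"ax": 0,"ay": 0,"az": 0,"tx": 0,"ty": 0,"tz": 0,"grip": 0}]'

```text
t: 4.2
ee_pos: [0.6049, -0.164, 0.2182]
eef_rot: [-0.694, 0.72, -0.0, 0.0]
ft_force: [0.0, 0.3, -0.1]
gripper_width: -0.002
finger_force: 0.0
```

```bash
python3 -c "
from h import *
go('pipe',-.18,.042)"
```

```text
t 4.2 pos [ 0.6049 -0.164   0.2182] gutter x,y,tip -0.19256097358624918 -0.0014430788773792476 0.045174360478218906 F [ 0.0263  0.2894 -0.0591] w -0.0023067756510027015
tool delta [-0.0126  0.0014  0.0032] az to turn 0.0015777546601158932 tilt [ 0.0008 -0.0001 -1.    ]
```

>>> step_arm --rows '[{"ax": 0,"ay": 0,"az": 0,"tx": -0.006,"ty": 0,"tz": 0.003,"grip": 0},{"ax": 0,"ay": 0,"az": 0,"tx": -0.005,"ty": 0,"tz": 0,"grip": 0},{"ax": 0,"ay": 0,"az": 0,"tx": -0.005,"ty": 0,"tz": 0,"grip": 0},{"ax": 0,"ay": 0,"az": 0,"tx": -0.005,"ty": 0,"tz": 0,"grip": 0},{"ax": 0,"ay": 0,"az": 0,"tx": -0.006,"ty": 0,"tz": -0.0007,"grip": 0},{"ax": 0,"ay": 0,"az": 0,"tx": -0.006,"ty": 0,"tz": -0.0007,"grip": 0},{"ax": 0,"ay": 0,"az": 0,"tx": -0.006,"ty": 0,"tz": -0.0007,"grip": 0},{"ax": 0,"ay": 0,"az": 0,"tx": -0.006,"ty": 0,"tz": -0.0007,"grip": 0}]'

```text
t: 5.2
ee_pos: [0.6065, -0.1192, 0.2176]
eef_rot: [-0.694, 0.72, -0.0, -0.0]
ft_force: [0.8, -1.8, 1.2]
gripper_width: 0.0
finger_force: 0.7
```

```bash
python3 -c "
from h import *
import cv2
go('pipe',.06,.062)
s=vision.capture('scene')[150:390,200:520];t=vision.capture('top')[180:330,210:410]
cv2.imwrite('pics/b.png',np.hstack([cv2.resize(t,(440,330)),cv2.resize(s,(440,330))])[:,:,::-1][:, :800])"
```

```text
t 5.2 pos [ 0.6065 -0.1192  0.2176] gutter x,y,tip -0.1477777645192484 -0.0012701722271942803 0.044569736274604976 F [ 0.7504 -1.8018  1.1957] w 0.00021934850086436107
tool delta [-0.2078  0.0011 -0.0174] az to turn 0.000760462486088187 tilt [ 0.0001 -0.0001 -1.    ]
```

View pics/b.png

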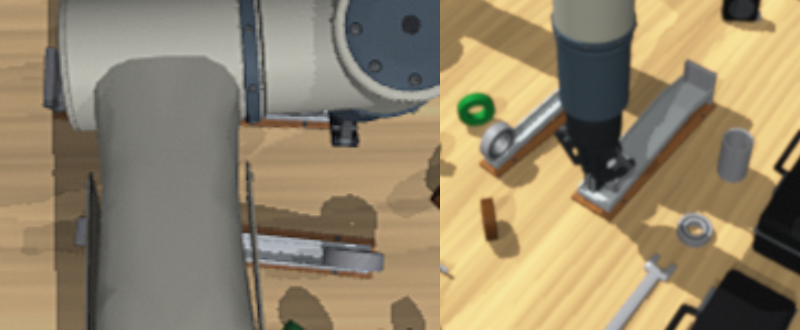

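Force of −1.8 N along the gutter shows gentle contact. The hand hides the pipe and nothing else has been disturbed, so I continue.

>>> step_arm --rows '[{"ax": 0,"ay": 0,"az": 0,"tx": -0.007,"ty": 0,"tz": -0.0009,"grip": 0},{"ax": 0,"ay": 0,"az": 0,"tx": -0.007,"ty": 0,"tz": -0.0009,"grip": 0},{"ax": 0,"ay": 0,"az": 0,"tx": -0.007,"ty": 0,"tz": -0.0009,"grip": 0},{"ax": 0,"ay": 0,"az": 0,"tx": -0.007,"ty": 0,"tz": -0.0009,"grip": 0},{"ax": 0,"ay": 0,"az": 0,"tx": -0.007,"ty": 0,"tz": -0.0009,"grip": 0},{"ax": 0,"ay": 0,"az": 0,"tx": -0.007,"ty": 0,"tz": -0.0009,"grip": 0},{"ax": 0,"ay": 0,"az": 0,"tx": -0.007,"ty": 0,"tz": -0.0009,"grip": 0},{"ax": 0,"ay": 0,"az": 0,"tx": -0.007,"ty": 0,"tz": -0.0009,"grip": 0}]'

```text
t: 6.3
ee_pos: [0.6086, -0.0632, 0.2247]
eef_rot: [-0.694, 0.72, 0.0, -0.0]
ft_force: [0.4, -1.8, 0.3]
gripper_width: -0.001
finger_force: 0.7
```

>>> step_arm --rows '[{"ax": 0,"ay": 0,"az": 0,"tx": -0.007,"ty": 0,"tz": -0.0009,"grip": 0},{"ax": 0,"ay": 0,"az": 0,"tx": -0.007,"ty": 0,"tz": -0.0009,"grip": 0},{"ax": 0,"ay": 0,"az": 0,"tx": -0.007,"ty": 0,"tz": -0.0009,"grip": 0},{"ax": 0,"ay": 0,"az": 0,"tx": -0.007,"ty": 0,"tz": -0.0009,"grip": 0},{"ax": 0,"ay": 0,"az": 0,"tx": -0.007,"ty": 0,"tz": -0.0009,"grip": 0},{"ax": 0,"ay": 0,"az": 0,"tx": -0.007,"ty": 0,"tz": -0.0009,"grip": 0},{"ax": 0,"ay": 0,"az": 0,"tx": -0.007,"ty": 0,"tz": -0.0009,"grip": 0},{"ax": 0,"ay": 0,"az": 0,"tx": -0.007,"ty": 0,"tz": -0.0009,"grip": 0}]'

```text
t: 7.3
ee_pos: [0.6107, -0.0072, 0.2319]
eef_rot: [-0.694, 0.72, 0.0, -0.0]
ft_force: [-0.0, -0.4, 0.1]
gripper_width: -0.0
finger_force: 0.7
```

```bash
python3 -c "
from h import *
go('pipe',.03,.062)"
```

```text
t 7.3 pos [ 0.6107 -0.0072  0.2319] gutter x,y,tip -0.03571715721004123 -0.0011519047625935792 0.058919354010218 F [-0.024  -0.3508  0.0587] w -0.00030570053043264616
tool delta [-0.0657  0.0011 -0.0031] az to turn 0.0006845243865214456 tilt [-0.0001  0.     -1.    ]
```

>>> step_arm --rows '[{"ax": 0,"ay": 0,"az": 0,"tx": -0.007,"ty": 0,"tz": -0.0009,"grip": 0},{"ax": 0,"ay": 0,"az": 0,"tx": -0.007,"ty": 0,"tz": -0.0009,"grip": 0},{"ax": 0,"ay": 0,"az": 0,"tx": -0.007,"ty": 0,"tz": -0.0009,"grip": 0},{"ax": 0,"ay": 0,"az": 0,"tx": -0.007,"ty": 0,"tz": -0.0009,"grip": 0},{"ax": 0,"ay": 0,"az": 0,"tx": -0.007,"ty": 0,"tz": -0.0009,"grip": 0},{"ax": 0,"ay": 0,"az": 0,"tx": -0.006,"ty": 0,"tz": -0.0007,"grip": 0},{"ax": 0,"ay": 0,"az": 0,"tx": -0.005,"ty": 0,"tz": -0.0006,"grip": 0},{"ax": 0,"ay": 0,"az": 0,"tx": -0.004,"ty": 0,"tz": -0.0005,"grip": 0}]'

```text
t: 8.3
ee_pos: [0.6126, 0.0425, 0.2382]
eef_rot: [-0.694, 0.72, 0.0, -0.0]
ft_force: [0.4, -1.3, 0.8]
gripper_width: -0.002
finger_force: 0.7
```

>>> step_arm --rows '[{"ax": 0,"ay": 0,"az": 0,"tx": -0.003,"ty": 0,"tz": -0.0004,"grip": 0},{"ax": 0,"ay": 0,"az": 0,"tx": -0.003,"ty": 0,"tz": -0.0004,"grip": 0},{"ax": 0,"ay": 0,"az": 0,"tx": -0.003,"ty": 0,"tz": -0.0004,"grip": 0},{"ax": 0,"ay": 0,"az": 0,"tx": -0.003,"ty": 0,"tz": 0,"grip": 0},{"ax": 0,"ay": 0,"az": 0,"tx": -0.003,"ty": 0,"tz": 0,"grip": 0},{"ax": 0,"ay": 0,"az": 0,"tx": -0.003,"ty": 0,"tz": 0,"grip": 0},{"ax": 0,"ay": 0,"az": 0,"tx": -0.003,"ty": 0,"tz": 0,"grip": 0},{"ax": 0,"ay": 0,"az": 0,"tx": -0.003,"ty": 0,"tz": 0,"grip": 0}]'

```text
t: 9.3
ee_pos: [0.6135, 0.0666, 0.2393]
eef_rot: [-0.694, 0.72, 0.0, 0.0]
ft_force: [-0.4, -0.7, 0.1]
gripper_width: 0.002
finger_force: 0.0
```

```bash
python3 -c "
from h import *
go('pipe',.06,.062)
import cv2
s=vision.capture('scene')[150:310,280:480]
cv2.imwrite('pics/c.png',cv2.resize(s,None,fx=3,fy=3)[:,:,::-1])"
```

```text
t 9.3 pos [0.6135 0.0666 0.2393] gutter x,y,tip 0.03814716007085529 -0.0011072227427410205 0.06631007339742201 F [-0.4018 -0.7093  0.1448] w 0.0015464588426979734
tool delta [-0.0219  0.0011  0.0043] az to turn 0.0007359654299525786 tilt [-0.0001  0.0002 -1.    ]
```

View pics/c.png

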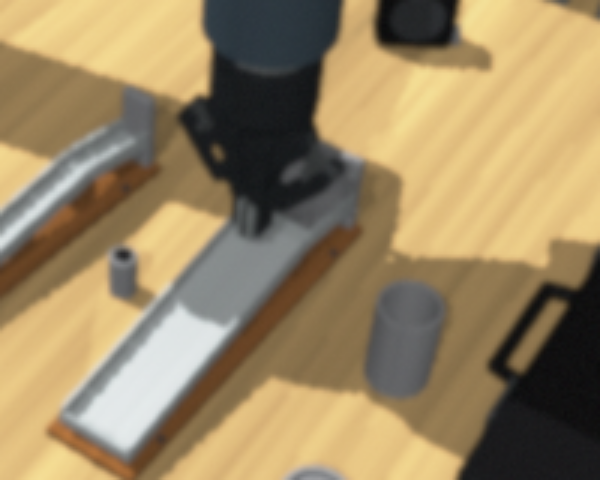

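The pipe lies ahead of the fingers beside the stop, at about (310,185) in the crop. I'll follow it a little further, then retreat.

>>> step_arm --rows '[{"ax": 0,"ay": 0,"az": 0,"tx": -0.003,"ty": 0,"tz": 0.0004,"grip": 0},{"ax": 0,"ay": 0,"az": 0,"tx": -0.003,"ty": 0,"tz": 0.0004,"grip": 0},{"ax": 0,"ay": 0,"az": 0,"tx": -0.003,"ty": 0,"tz": 0.0004,"grip": 0},{"ax": 0,"ay": 0,"az": 0,"tx": -0.003,"ty": 0,"tz": 0.0004,"grip": 0},{"ax": 0,"ay": 0,"az": 0,"tx": -0.003,"ty": 0,"tz": 0.0004,"grip": 0},{"ax": 0,"ay": 0,"az": 0,"tx": 0,"ty": 0,"tz": 0,"grip": 0},{"ax": 0,"ay": 0,"az": 0,"tx": 0.01,"ty": 0,"tz": -0.002,"grip": 0},{"ax": 0,"ay": 0,"az": 0,"tx": 0.03,"ty": 0,"tz": -0.03,"grip": 0}]'

```text
t: 10.35
ee_pos: [0.6118, 0.041, 0.2675]
eef_rot: [-0.694, 0.72, 0.001, -0.002]
ft_force: [0.5, -0.2, 1.3]
gripper_width: 0.001
finger_force: 0.0
```

>>> step_arm --rows '[{"ax": 0,"ay": 0,"az": 0,"tx": 0.03,"ty": 0,"tz": -0.03,"grip": 0},{"ax": 0,"ay": 0,"az": 0.02,"tx": 0.04,"ty": 0.03,"tz": -0.01,"grip": 0},{"ax": 0,"ay": 0,"az": 0.02,"tx": 0.04,"ty": 0.03,"tz": 0,"grip": 0},{"ax": 0,"ay": 0,"az": 0.02,"tx": 0.04,"ty": 0.03,"tz": 0,"grip": 0},{"ax": 0,"ay": 0,"az": 0.02,"tx": 0.04,"ty": 0.03,"tz": 0,"grip": 0},{"ax": 0,"ay": 0,"az": 0,"tx": 0.03,"ty": 0.02,"tz": 0,"grip": 0},{"ax": 0,"ay": 0,"az": 0,"tx": 0.02,"ty": 0.02,"tz": 0,"grip": 0},{"ax": 0,"ay": 0,"az": 0,"tx": 0,"ty": 0,"tz": 0,"grip": 0}]'

```text
t: 11.35
ee_pos: [0.4336, -0.1865, 0.3099]
eef_rot: [-0.663, 0.748, -0.0, 0.0]
ft_force: [0.7, 0.7, -0.6]
gripper_width: -0.0
finger_force: 0.0
```

```bash
python3 -c "
from h import *
go('bear',-.195,.045)
import cv2
s=vision.capture('scene')[150:310,280:480];t=vision.capture('top')
cv2.imwrite('pics/d.png',np.hstack([cv2.resize(t[180:330,210:410],(440,330)),cv2.resize(s,(360,330))])[:,:,::-1])"
```

```text
t 11.35 pos [ 0.4336 -0.1865  0.3099] gutter x,y,tip -0.18457240989159618 -0.007590652948313679 0.1368580913798133 F [ 0.7475  0.6547 -0.5822] w -5.3719637544862035e-05
tool delta [0.0104 0.0076 0.0919] az to turn -0.0005950850467382196 tilt [ 0.0005 -0.0001 -1.    ]
```

View pics/d.png

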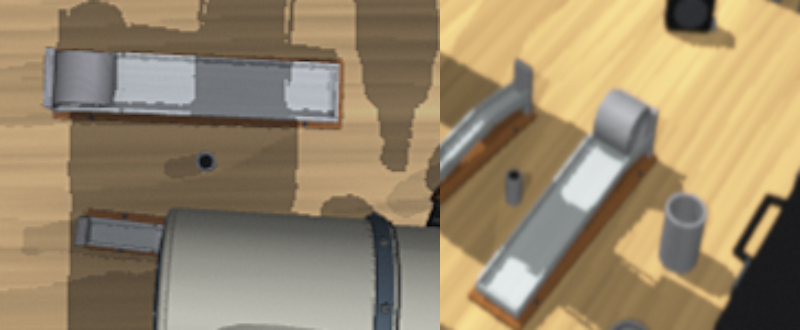

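The pipe lies home against its stop at (85,78) in the top half. Now the bearing.

>>> step_arm --rows '[{"ax": 0,"ay": 0,"az": 0,"tx": 0.005,"ty": 0.004,"tz": 0,"grip": 0},{"ax": 0,"ay": 0,"az": 0,"tx": 0.005,"ty": 0.0035,"tz": 0,"grip": 0},{"ax": 0,"ay": 0,"az": 0,"tx": 0,"ty": 0,"tz": 0.02,"grip": 0},{"ax": 0,"ay": 0,"az": 0,"tx": 0,"ty": 0,"tz": 0.025,"grip": 0},{"ax": 0,"ay": 0,"az": 0,"tx": 0,"ty": 0,"tz": 0.025,"grip": 0},{"ax": 0,"ay": 0,"az": 0,"tx": 0,"ty": 0,"tz": 0.015,"grip": 0},{"ax": 0,"ay": 0,"az": 0,"tx": 0,"ty": 0,"tz": 0.007,"grip": 0},{"ax": 0,"ay": 0,"az": 0,"tx": 0,"ty": 0,"tz": 0,"grip": 0}]'

```text
t: 12.45
ee_pos: [0.4267, -0.1942, 0.2173]
eef_rot: [-0.664, 0.747, 0.0, -0.0]
ft_force: [0.0, 0.1, 0.1]
gripper_width: 0.001
finger_force: 0.0
```

```bash
python3 -c "
from h import *
go('bear',-.18,.045)
import cv2
s=vision.capture('scene')[170:310,180:380];t=vision.capture('wrist')
cv2.imwrite('pics/e.png',np.hstack([cv2.resize(t,(400,300)),cv2.resize(s,(400,300))])[:,:,::-1])"
```

```text
t 12.45 pos [ 0.4267 -0.1942  0.2173] gutter x,y,tip -0.19305308394207726 -0.0015759360993856328 0.04428379019690509 F [0.0271 0.1331 0.1241] w 0.0014926383409841447
tool delta [-0.0131  0.0015 -0.0007] az to turn 0.002230325698843849 tilt [-0.0005 -0.     -1.    ]
```

View pics/e.png

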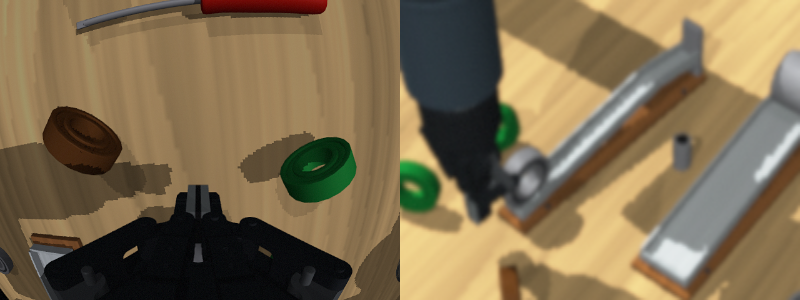

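The fingertips sit just behind the bearing, at (490,200) in the scene half, and clear of the green ring. Pushing.

>>> step_arm --rows '[{"ax": 0,"ay": 0,"az": 0,"tx": -0.006,"ty": 0.0015,"tz": 0,"grip": 0},{"ax": 0,"ay": 0,"az": 0,"tx": -0.005,"ty": 0,"tz": 0,"grip": 0},{"ax": 0,"ay": 0,"az": 0,"tx": -0.005,"ty": 0,"tz": 0,"grip": 0},{"ax": 0,"ay": 0,"az": 0,"tx": -0.005,"ty": 0,"tz": 0,"grip": 0},{"ax": 0,"ay": 0,"az": 0,"tx": -0.006,"ty": 0,"tz": -0.0007,"grip": 0},{"ax": 0,"ay": 0,"az": 0,"tx": -0.006,"ty": 0,"tz": -0.0007,"grip": 0},{"ax": 0,"ay": 0,"az": 0,"tx": -0.006,"ty": 0,"tz": -0.0007,"grip": 0},{"ax": 0,"ay": 0,"az": 0,"tx": -0.006,"ty": 0,"tz": -0.0007,"grip": 0}]'

```text
t: 13.55
ee_pos: [0.4305, -0.1489, 0.2202]
eef_rot: [-0.664, 0.748, -0.0, -0.0]
ft_force: [-0.0, -1.0, 0.6]
gripper_width: -0.002
finger_force: 0.4
```

>>> step_arm --rows '[{"ax": 0,"ay": 0,"az": 0,"tx": -0.007,"ty": 0,"tz": -0.0009,"grip": 0},{"ax": 0,"ay": 0,"az": 0,"tx": -0.007,"ty": 0,"tz": -0.0009,"grip": 0},{"ax": 0,"ay": 0,"az": 0,"tx": -0.007,"ty": 0,"tz": -0.0009,"grip": 0},{"ax": 0,"ay": 0,"az": 0,"tx": -0.007,"ty": 0,"tz": -0.0009,"grip": 0},{"ax": 0,"ay": 0,"az": 0,"tx": -0.007,"ty": 0,"tz": -0.0009,"grip": 0},{"ax": 0,"ay": 0,"az": 0,"tx": -0.007,"ty": 0,"tz": -0.0009,"grip": 0},{"ax": 0,"ay": 0,"az": 0,"tx": -0.007,"ty": 0,"tz": -0.0009,"grip": 0},{"ax": 0,"ay": 0,"az": 0,"tx": -0.007,"ty": 0,"tz": -0.0009,"grip": 0}]'

```text
t: 14.55
ee_pos: [0.4371, -0.0932, 0.2275]
eef_rot: [-0.664, 0.748, -0.0, 0.0]
ft_force: [0.0, -1.1, -0.7]
gripper_width: -0.001
finger_force: 0.4
```

```bash
python3 -c "
from h import *
go('bear',.0,.06)"
```

```text
t 14.55 pos [ 0.4371 -0.0932  0.2275] gutter x,y,tip -0.09156588197605137 0.00017993810248259761 0.05445048560391558 F [ 0.0006 -1.0916 -0.7023] w -0.0006583978410134799
tool delta [-0.0916 -0.0004 -0.0055] az to turn 0.0020262003373936466 tilt [ 0.  0. -1.]
```

>>> step_arm --rows '[{"ax": 0,"ay": 0,"az": 0,"tx": -0.007,"ty": 0,"tz": -0.0009,"grip": 0},{"ax": 0,"ay": 0,"az": 0,"tx": -0.007,"ty": 0,"tz": -0.0009,"grip": 0},{"ax": 0,"ay": 0,"az": 0,"tx": -0.007,"ty": 0,"tz": -0.0009,"grip": 0},{"ax": 0,"ay": 0,"az": 0,"tx": -0.007,"ty": 0,"tz": -0.0009,"grip": 0},{"ax": 0,"ay": 0,"az": 0,"tx": -0.007,"ty": 0,"tz": -0.0009,"grip": 0},{"ax": 0,"ay": 0,"az": 0,"tx": -0.007,"ty": 0,"tz": -0.0009,"grip": 0},{"ax": 0,"ay": 0,"az": 0,"tx": -0.007,"ty": 0,"tz": -0.0009,"grip": 0},{"ax": 0,"ay": 0,"az": 0,"tx": -0.007,"ty": 0,"tz": -0.0009,"grip": 0}]'

```text
t: 15.55
ee_pos: [0.4436, -0.0376, 0.2346]
eef_rot: [-0.664, 0.748, 0.0, -0.0]
ft_force: [0.2, -1.5, 0.4]
gripper_width: -0.003
finger_force: 0.4
```

>>> step_arm --rows '[{"ax": 0,"ay": 0,"az": 0,"tx": -0.007,"ty": 0,"tz": -0.0009,"grip": 0},{"ax": 0,"ay": 0,"az": 0,"tx": -0.007,"ty": 0,"tz": -0.0009,"grip": 0},{"ax": 0,"ay": 0,"az": 0,"tx": -0.007,"ty": 0,"tz": -0.0009,"grip": 0},{"ax": 0,"ay": 0,"az": 0,"tx": -0.007,"ty": 0,"tz": -0.0009,"grip": 0},{"ax": 0,"ay": 0,"az": 0,"tx": -0.007,"ty": 0,"tz": -0.0009,"grip": 0},{"ax": 0,"ay": 0,"az": 0,"tx": -0.006,"ty": 0,"tz": -0.0007,"grip": 0},{"ax": 0,"ay": 0,"az": 0,"tx": -0.005,"ty": 0,"tz": -0.0006,"grip": 0},{"ax": 0,"ay": 0,"az": 0,"tx": -0.004,"ty": 0,"tz": -0.0005,"grip": 0}]'

```text
t: 16.55
ee_pos: [0.4495, 0.0119, 0.2409]
eef_rot: [-0.664, 0.748, -0.0, -0.0]
ft_force: [-0.1, -1.3, 1.4]
gripper_width: 0.001
finger_force: 0.4
```

```bash
python3 -c "
from h import *
go('bear',.053,.063)"
```

```text
t 16.55 pos [0.4495 0.0119 0.2409] gutter x,y,tip 0.014253387764147741 0.00039821320627276294 0.06792996246643918 F [-0.0874 -1.318   1.4421] w 0.0009504091812161675
tool delta [-0.0387 -0.0005  0.0049] az to turn 0.0021016658440640157 tilt [ 0. -0. -1.]
```

>>> step_arm --rows '[{"ax": 0,"ay": 0,"az": 0,"tx": -0.003,"ty": 0,"tz": -0.0004,"grip": 0},{"ax": 0,"ay": 0,"az": 0,"tx": -0.003,"ty": 0,"tz": -0.0004,"grip": 0},{"ax": 0,"ay": 0,"az": 0,"tx": -0.003,"ty": 0,"tz": -0.0004,"grip": 0},{"ax": 0,"ay": 0,"az": 0,"tx": -0.003,"ty": 0,"tz": 0,"grip": 0},{"ax": 0,"ay": 0,"az": 0,"tx": -0.003,"ty": 0,"tz": 0,"grip": 0},{"ax": 0,"ay": 0,"az": 0,"tx": -0.003,"ty": 0,"tz": 0,"grip": 0},{"ax": 0,"ay": 0,"az": 0,"tx": -0.003,"ty": 0,"tz": 0,"grip": 0},{"ax": 0,"ay": 0,"az": 0,"tx": -0.003,"ty": 0,"tz": 0,"grip": 0}]'

```text
t: 17.55
ee_pos: [0.4523, 0.0357, 0.2421]
eef_rot: [-0.664, 0.748, 0.0, -0.0]
ft_force: [0.1, -1.4, -0.4]
gripper_width: 0.0
finger_force: 0.0
```

>>> step_arm --rows '[{"ax": 0,"ay": 0,"az": 0,"tx": -0.003,"ty": 0,"tz": 0.0004,"grip": 0},{"ax": 0,"ay": 0,"az": 0,"tx": -0.003,"ty": 0,"tz": 0.0004,"grip": 0},{"ax": 0,"ay": 0,"az": 0,"tx": -0.003,"ty": 0,"tz": 0.0004,"grip": 0},{"ax": 0,"ay": 0,"az": 0,"tx": -0.003,"ty": 0,"tz": 0.0004,"grip": 0},{"ax": 0,"ay": 0,"az": 0,"tx": 0,"ty": 0,"tz": 0,"grip": 0},{"ax": 0,"ay": 0,"az": 0,"tx": 0,"ty": 0,"tz": 0,"grip": 0},{"ax": 0,"ay": 0,"az": 0,"tx": 0.01,"ty": 0,"tz": -0.002,"grip": 0},{"ax": 0,"ay": 0,"az": 0,"tx": 0.03,"ty": 0,"tz": -0.03,"grip": 0}]'

```text
t: 18.55
ee_pos: [0.4483, 0.0071, 0.2714]
eef_rot: [-0.665, 0.747, 0.001, -0.002]
ft_force: [1.1, -0.5, 0.9]
gripper_width: 0.002
finger_force: 0.0
```

>>> step_arm --rows '[{"ax": 0,"ay": 0,"az": 0,"tx": 0.03,"ty": 0,"tz": -0.03,"grip": 0},{"ax": 0,"ay": 0,"az": 0,"tx": 0.04,"ty": 0,"tz": -0.03,"grip": 0},{"ax": 0,"ay": 0,"az": 0,"tx": 0.05,"ty": 0,"tz": -0.02,"grip": 0},{"ax": 0,"ay": 0,"az": 0,"tx": 0.05,"ty": 0,"tz": 0,"grip": 0},{"ax": 0,"ay": 0,"az": 0,"tx": 0.05,"ty": 0,"tz": 0,"grip": 0},{"ax": 0,"ay": 0,"az": 0,"tx": 0.03,"ty": 0,"tz": 0,"grip": 0},{"ax": 0,"ay": 0,"az": 0,"tx": 0,"ty": 0,"tz": 0,"grip": 0},{"ax": 0,"ay": 0,"az": 0,"tx": 0,"ty": 0,"tz": 0,"grip": 0}]'

```text
t: 19.55
ee_pos: [0.4192, -0.2407, 0.3525]
eef_rot: [-0.664, 0.748, 0.0, 0.0]
ft_force: [-0.7, -0.7, 0.6]
gripper_width: 0.005
finger_force: 0.0
```

```bash
python3 -c "
from h import *
go('bear',-.2,.15)
import cv2
s=vision.capture('scene')[130:310,220:460];t=vision.capture('top')
cv2.imwrite('pics/f.png',np.hstack([cv2.resize(t[180:330,210:410],(400,300)),cv2.resize(s,(400,300))])[:,:,::-1])"
```

```text
t 19.55 pos [ 0.4192 -0.2407  0.3525] gutter x,y,tip -0.24019197445638432 0.00023647613847927381 0.17945285067284067 F [-0.7154 -0.6649  0.5909] w 0.004517899342861973
tool delta [-0.0402 -0.0003  0.0295] az to turn 0.0013093329235633888 tilt [-0.0002  0.0002 -1.    ]
```

View pics/f.png

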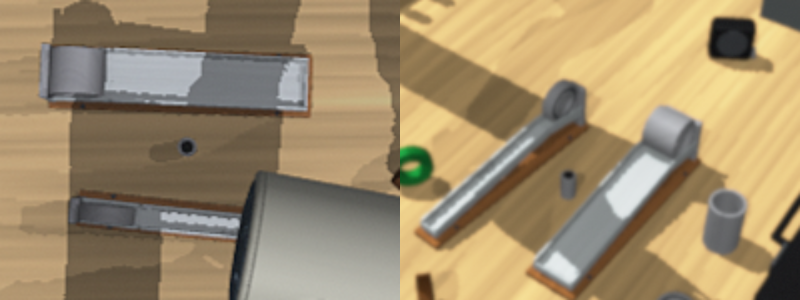

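Both parts stand against their stops: the pipe at (77,72) and the bearing at (108,213) in the top half. The hand is clear and the socket is unmoved. I'll do a numeric check, then hand in.

```bash
python3 -c "
from h import *
from bench import ticket
ok=1
for u,v,z,h in((77,72,.068,(.615,.134)),(108,213,.069,(.4608,.102))):
    p=ray('top',210+u/2,180+v/2,z);e=np.linalg.norm(p[:2]-h);print(p,e);ok&=e<.008
if ok: print(ticket.close_job())"
```

```text
[0.6161 0.1349 0.068 ] 0.0014202682317672312
[0.4612 0.1018 0.069 ] 0.00043432249726019933
the job is handed in; nothing more can be done
None
```

I pushed the pipe and the bearing over their crests into their bays, each measured within about 1.5 mm of its home point, then withdrew the hand clear and handed the job in at about 20 s; no verdict came back.

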